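# Unpin a board carrier from its test dock and hold it up level

## Robot

A 6-joint arm with a two-finger parallel gripper is mounted at the origin on the work surface. World frame = base frame: x ahead of the robot, y to its left, z up, the work surface at z = 0. Lengths are in m, angles in degrees, forces in N, time in s.
With the tool pointing down it reaches from about 0.325 to 1 m from the base axis. Payload 5.1 kg.
Tool frame: the origin (TCP) lies between the finger pads, 19 mm behind the fingertips; this is the grasp point; z points along the fingers, y is the line along which they close (so a half turn about z gives the same grasp; the last joint's range is limited). The gripper opens to 85 mm and grips with 20 to 120 N. Pads are 22 mm wide; open, the fingers measure 114 mm over their backs; the gripper's body (76 mm by 85 mm) begins 54 mm behind the grasp point. The pads swing forward as they close: fully open they stand 13 mm farther back than shut.
Start: joints at [69.064, 7.093, 94.555, -0, 78.352, -4.733], TCP at [0.181, 0.624, 0.25] pointing down, gripper open.
Joint ranges: [-149.61, 149.61], [-58.7, 133.49], [1.44, 155.28], [-77.14, 257.14], [18.33, 153.61], [-166.67, 166.67]. Speed limits (degrees/s): [147.25, 147.25, 180, 180, 180, 180].

## Interface

Orientations are given as [roll, pitch, yaw] about the fixed x, y, z axes, in that order (R = Rz(yaw) Ry(pitch) Rx(roll)).
In Python, from bench import env gives the robot as it stands.
- The arm moves only by the shell command python3 -m crank 'ROWS' [FORCE]. ROWS is JSON, a list of rows, each a list of 3 entries, a list of its own where there are three numbers: the shift along the tool's x, y, z in mm, then the turn about the tool's z in rad, then the finger opening in mm, from 0 to 85.4. A call has 1 to 8 rows; each row is the pose to reach, as a shift and turn from the pose commanded when the call began, along the tool's axes at that moment; what a row does not reach only later rows make up. A row lasts 1/12 s, in which the tool goes at most 41.7 mm and 7.16 degrees, less where a joint would pass 70% of its speed; a pose out of reach is approached as far as the arm can. A call with a gripper value outside its range is refused whole. The fingers move at their own pace and stop on an object; FORCE is the grip in N (left out, the last holds). Time passes only in rows, so rows that repeat a pose let the fingers close. It gives the time, the measured TCP pose, the force, the opening and the grip force at its end, in the units of the state.
- env.read_state(): the state, without advancing time (a new reading comes with each control period).
- env.capture(name): name is "side" or "top" or "wrist"; returns (picture, depth): 400x640x3 uint8, red, green, blue; 400x640 float32, m along the optical axis (not along the pixel's ray), 0 where there is no reading.
- env.camera_info(name): a dict with "fx", "fy", "cx", "cy" (pixels), "R" (3x3) and "t" (3): a world point X has camera coordinates R X + t. Camera axes: x right, y down, z forward; pixel columns grow to the right and rows downward; lengths in m; the calibration is good to about 2 mm. A picture is of the moment at which its call begins: read the wrist's pose just before it. camera_info takes no time and is no camera call; for the wrist camera it gives the pose at the moment of the call.
- env.sign_off(): hands the job in; it is judged then, once.
The state is a dict: "t": time; "joint_positions": joint angles; "qd": joint speeds; "joint_torque": joint torques, N m; "tcp_pos": TCP position; "eef_rot": TCP orientation; "force": force on the tool from outside, world axes, zero at the start; "torque": the same for the moment, N m; "gripper_width": opening from 0.0 (shut) to 1.0 (fully open); "gripper_force": force on a finger pad.
Only numpy, scipy, OpenCV 4.12 (cv2) and the standard library are available. Lean on these libraries where they do the work, as an engineer would, in place of code of your own. Each camera call takes 0.05 s, during which the arm holds its last target. There are 200 camera calls.

## Task

Draw the lock pin out of the bore that locks the board carrier to its test dock, and lay it in the open notch beside the bore: shank down in the notch, knob outside, let go. Then take the carrier by its handle, lift it about 12 cm clear of the dock, and keep holding it there, steady and level, for a look at its underside: the job finishes with the carrier still held in the air. Keep it from tipping on the way, and leave the other things on the bench where they are.

Things in the scene. Friction and masses are not known exactly. Their poses are not given: they have to be found in the camera images.
- dock: Fixed test dock: dark base plate 190 (x) by 165 (y, -72 to +93) by 12 mm, four white seats 30 mm high, eight thin locating posts 42 mm high around the carrier (2 mm play), a lug 40 x 26 mm, 72 mm high, on its +y side, and a notch block 95 mm from the lug towards -x. Origin: on the bench under the seated carrier's centre; z up, y towards the pin's knob.
- bore (a point): Centre of the bore's outer mouth, in the outer (+y) face of the dock's lug, 55 mm above the bench; axes as the dock's. The bore runs level along y, 13 mm wide, through the 26 mm thick lug. The pin sits in it and goes on through a 15 mm hole in the carrier's tongue, 4 mm behind the lug, so that the carrier cannot rise.
- notch (a point): Where the parked pin's origin belongs: outer (+y) face of the notch block, 49 mm above the bench, 95 mm from the bore along the dock's -x and 28 mm farther out along +y; axes as the dock's. The notch is a channel along y, open at top and ends, 26 mm long, 14 mm wide, floor 5 mm below this point, straight walls to 7 mm above it, flared lips to 17 mm above it, 29 mm apart.
- pin: Loose lock pin, lying level, 60 g: steel shank 10 mm thick, 54 mm long, black round knob 24 mm thick, 30 mm long. Origin on the axis where they meet; own y along the axis to the knob's end, shank towards -y; it may roll about y. At the start the shank is in the bore, the knob 1 to 7 mm off the lug, the axis 53.5 mm above the bench; clear of the lug when drawn 56 mm along y.
- carrier: Loose board carrier, 0.4 to 0.7 kg: aluminium plate 160 (x) by 110 (y) by 5 mm with a green board, parts up to 31 mm high, a tongue on its +y edge (36 mm wide, 40 mm high, out to y = 63 mm) and an arch handle. Origin: centre of the underside, 30 mm above the bench when seated; axes then as the dock's. Its centre of mass is within 12 mm of the handle's middle, seen from above.
- handle (a point): Middle of the carrier's handle bar: a dark bar along the carrier's x, 14 mm wide (y), 12 mm high, 96 mm clear between its two posts, centred 72 mm above the carrier's underside (102 mm above the bench when seated). Take it from above, fingers closing along y.
- heatsink: Bystander: loose finned aluminium heat sink 50 x 40 x 28 mm beside the dock, origin under its centre.
- screwdriver: Bystander: screwdriver 170 mm long lying beyond the dock; it lies along its x.
- jar: Bystander: closed white plastic jar, 56 mm wide, 50 mm high, near the pin's side of the dock, origin under its centre.
- spool: Bystander: bare metal spool 54 mm wide, 40 mm high, origin under its centre.
- pencup: Bystander: empty grey cup 76 mm wide, 95 mm high, origin under its centre.
- parts_tray: Bystander: grey divided tray 110 x 150 x 30 mm, origin under its centre.
- multimeter: Bystander: black hand multimeter 85 x 170 x 32 mm lying on its back, origin under its centre.

How it is judged:
By the outcome, as a careful person would: the job done as asked, in the order asked, and still so for the second after the job is handed in, while the arm keeps its last pose, push and grip.
It also fails if it takes over 56 s, if anything falls off the work surface, if the arm or the gripper's body presses on something with over 40 N, if the wrist force passes 120 N, or if a joint passes its speed limit or range.

## Working session

There is one attempt and no reset: what is moved stays moved. The work goes in short steps, Python scripts to look and compute and a shell command to move; the robot and the scene stay as the last step left them, time stands still between calls to the robot, and variables do not carry over. Pictures are saved under pics/ and viewed, at most 10 in all, crops included, and the job is handed in when it is done.

```bash
ls; mkdir -p pics
python3 - <<'E'
from bench import env
import cv2,numpy as np
s=env.read_state();print(s['t'],s['tcp_pos'],s['eef_rot'],s['gripper_width'],s['force'])
for n in ('top','side'):
    p,d=env.capture(n);cv2.imwrite(f'pics/{n}0.png',p[:,:,::-1]);np.savez(f'pics/{n}0.npz',p=p,d=d)
    c=env.camera_info(n);print(n,c['fx'],-np.array(c['R']).T@c['t'],np.array(c['R'])[2])
E
```

```text
pics
0.0 [0.18120165 0.62365199 0.24876792] [-1.79883844e+02 -1.00640129e-02  1.63796165e+02] 1.0017549192924962 [ 0.08584483  0.19966067 -0.02275504]
top 384.84635146159656 [0.47018411 0.00734661 1.26254298] [ 0.08728663  0.0014477  -0.99618219]
side 416.6198080310498 [-0.37311951 -0.8861136   0.83014169] [ 0.63379341  0.58387035 -0.50734734]
```

View pics/top0.png

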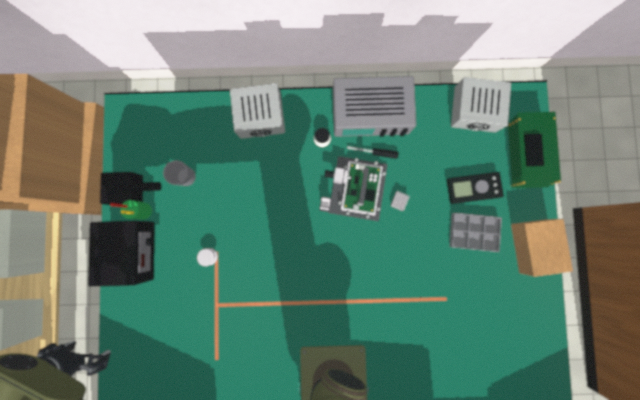

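View pics/side0.png

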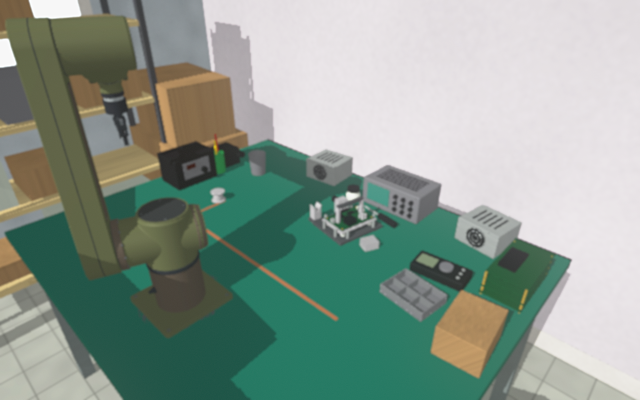

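The top view shows the dock at about (358,188), with its lug at (340,175), the black knob at (330,174), the notch block at (326,204) and the jar at (322,136). The side view agrees. Next I get coarse positions.

```bash
cat > h.py <<'E'
import numpy as np,cv2
from bench import env
def cam(n):
    c=env.camera_info(n);return c,np.array(c['R']),np.array(c['t'])
def ray(ci,u,v,z):
    c,R,t=ci;o=-R.T@t;d=R.T@np.array([(u-c['cx'])/c['fx'],(v-c['cy'])/c['fy'],1]);return o+d*(z-o[2])/d[2]
def proj(ci,X):
    c,R,t=ci;p=R@np.asarray(X)+t;return np.array([c['fx']*p[0]/p[2]+c['cx'],c['fy']*p[1]/p[2]+c['cy']])
def cloud(ci,d):
    c,R,t=ci;v,u=np.mgrid[:d.shape[0],:d.shape[1]]
    P=np.stack([(u-c['cx'])/c['fx']*d,(v-c['cy'])/c['fy']*d,d],-1);return (P-t)@R
E
python3 - <<'E'
from h import *
ci=cam('top')
for n,u,v,z in [('knob',330,174,.055),('lug',340,175,.072),('notch',326,204,.06),('board',362,189,.04),('jar',322,136,.05),('hs',400,201,.028)]:print(n,ray(ci,u,v,z))
f=np.load('pics/top0.npz');P=cloud(ci,f['d'])
c=f['p'][115:235,300:420];cv2.imwrite('pics/c0.png',cv2.resize(c,(600,600),interpolation=cv2.INTER_CUBIC)[:,:,::-1])
# base plate outline: points 8-16mm high
Z=P[...,2];m=((Z>.006)&(Z<.09)&(f['d']>0));m[:,:310]=0;m[:,392:]=0;m[:158]=0;m[228:]=0
print(cv2.minAreaRect(np.float32(P[m][:,:2])),m.sum())
s=env.read_state();c,R,t=cam('wrist');print('wristcam',-R.T@t-s['tcp_pos'],R, c['fx'])
E
```

```text
knob [ 0.64599589 -0.00875721  0.055     ]
lug [ 0.63947826 -0.03962372  0.072     ]
notch [0.55089753 0.00660374 0.06      ]
board [ 0.59694574 -0.10966785  0.04      ]
jar [0.77035255 0.01321808 0.05      ]
hs [ 0.55594556 -0.23144375  0.028     ]
((0.5907138586044312, -0.08966880291700363), (0.2349584847688675, 0.2264261096715927), 87.88980102539062) 2915
wristcam [-0.06977881  0.01938855  0.12339144] [[ 0.27832331  0.96048529 -0.00203822]
 [ 0.9207358  -0.26619957  0.28527772]
 [ 0.27346248 -0.0812761  -0.95844273]] 341.6326356893709
```

View pics/c0.png

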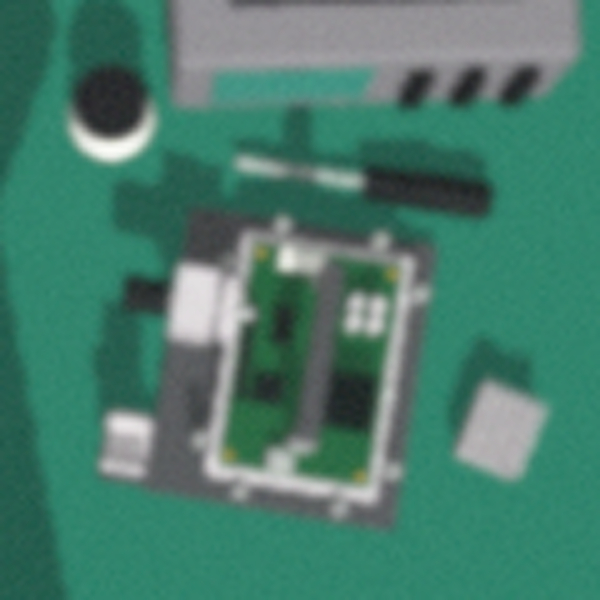

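The crop shows the handle bar from (328,262) to (305,445), the lug at (195,305), the knob at (140,295) and the notch block at (127,440). So the dock's yaw is about -9°, and the way to it is clear at this height. I'll move over the lug with tool y along dock x and look with the wrist camera.

```bash
python3 -m crank '[[[-10,-8,0],0,85],[[-35,-30,0],0,85],[[-65,-54,0],0,85],[[-95,-79,0],0,85],[[-125,-104,0],0,85],[[-155,-129,0],0,85],[[-185,-154,0],0,85],[[-210,-175,0],0,85]]' 60
python3 -m crank '[[[-30,-25,0],0,60],[[-60,-50,0],0,60],[[-90,-75,0],0,60],[[-118,-98,0],0,60],[[-145,-120,0],0,60],[[-170,-142,0],0,60],[[-195,-163,0],0,60],[[-215,-180,0],0,60]]'
python3 -m crank '[[[-30,-25,0],0.1,60],[[-60,-50,0],0.2,60],[[-90,-75,0],0.3,60],[[-118,-98,0],0.4,60],[[-140,-117,0],0.5,60],[[-160,-133,0],0.6,60],[[-175,-145,0],0.7,60],[[-180,-150,0],0.8,60]]'
python3 -m crank '[[[0,0,0],0.1,60],[[0,0,0],0.2,60],[[0,0,0],0.3,60],[[0,0,0],0.4,60],[[0,0,0],0.5,60],[[0,0,0],0.6,60],[[0,0,0],0.645,60],[[0,0,0],0.645,60]]'
python3 - <<'E'
from h import *
s=env.read_state();print(s['t'],s['tcp_pos'],s['eef_rot'],s['joint_positions'])
ci=cam('wrist');p,d=env.capture('wrist');np.savez('pics/w1.npz',p=p,d=d,R=ci[1],t=ci[2]);cv2.imwrite('pics/w1.png',p[:,:,::-1])
E
```

```text
t: 0.77
tcp_pos: [0.3351, 0.3945, 0.2497]
eef_rot: [-180.0, 0.0, 163.8]
force: [0.3, 0.1, -0.1]
gripper_width: 0.994
gripper_force: 0.0
t: 1.43
tcp_pos: [0.491, 0.1618, 0.2498]
eef_rot: [-180.0, 0.0, 163.7]
force: [0.7, 0.3, -0.4]
gripper_width: 0.702
gripper_force: 0.0
t: 2.1
tcp_pos: [0.6219, -0.0328, 0.2494]
eef_rot: [-179.9, 0.0, 117.5]
force: [-0.5, -0.2, -0.1]
gripper_width: 0.702
gripper_force: 0.0
t: 2.77
tcp_pos: [0.6207, -0.0302, 0.2496]
eef_rot: [-180.0, 0.0, 80.9]
force: [-0.1, 1.0, -0.5]
gripper_width: 0.705
gripper_force: 0.0
2.7667 [ 0.62073469 -0.03024749  0.24963532] [-1.79951810e+02  1.87154762e-02  8.09461862e+01] [-7.73016776e+00  3.58693034e+00  9.83485421e+01 -1.79829068e-02
  7.81131378e+01  1.32736546e+00]
```

View pics/w1.png

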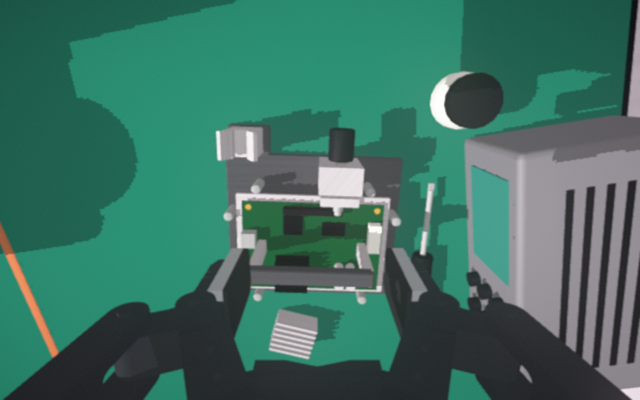

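The wrist view shows the knob at (341,145), the lug top at (341,170), the notch block at about (243,142) with its channel at about (241,143), and the handle bar along (310,275). Next I measure them from the depth cloud.

Run:
```python
from h import *
f=np.load('pics/w1.npz');c=env.camera_info('wrist');p=f['p'].astype(int);d=f['d'];ci=(c,f['R'],f['t']);P=cloud(ci,d);Z=P[...,2]
v,u=np.mgrid[:400,:640]
def box(a,b,e,g):return (u>=a)&(u<=b)&(v>=e)&(v<=g)&(d>0)
def rep(n,m):
    q=P[m];r=cv2.minAreaRect(np.float32(q[:,:2]));print(n,m.sum(),'c',np.round(r[0],4),np.round(r[1],4),round(r[2],1),'z',np.round(np.percentile(q[:,2],[5,50,95]),4))
k=box(325,358,125,162)&(p.max(-1)<70)&(Z>.035);rep('knob',k)
l=box(310,370,155,200)&(Z>.066)&(Z<.08);rep('lug',l)
n=box(205,285,115,165)&(Z>.058)&(Z<.075);rep('notchtop',n)
h=box(262,360,262,292)&(Z>.095)&(Z<.115);rep('handle',h)
b=box(215,410,115,300)&(Z>.008)&(Z<.016);rep('base',b)
k=k&(Z>.06);q=P[k][:,:2];print('knob top',k.sum(),cv2.fitLine(np.float32(q),cv2.DIST_HUBER,0,.01,.01).ravel())
q=P[h][:,:2];x=cv2.fitLine(np.float32(q),cv2.DIST_HUBER,0,.01,.01).ravel();print('handle',x,np.degrees(np.arctan2(x[1],x[0])))
print('bench z',np.median(Z[40:100,200:300]))
```

```text
knob 711 c [ 0.6478 -0.0045] [0.0289 0.0228] 79.2 z [0.0581 0.063  0.0654]
lug 1405 c [ 0.6416 -0.0339] [0.0414 0.04  ] 79.1 z [0.0687 0.0713 0.0726]
notchtop 574 c [0.5533 0.0098] [0.0261 0.0365] 79.3 z [0.0587 0.0636 0.0661]
handle 1870 c [ 0.6025 -0.1089] [0.0151 0.0876] 79.0 z [0.0992 0.1071 0.1083]
base 5920 c [ 0.6062 -0.0845] [0.1947 0.1901] 78.9 z [0.0101 0.0114 0.0127]
knob top 592 [ 0.04681743  0.99890345  0.6476752  -0.00207174]
handle [ 0.9845622  -0.17503501  0.6036736  -0.10625425] -10.080695
bench z -0.0005893367147292792
```

All of it agrees: the knob is 29x23 mm, knob to notch is 95.6 mm along dock x, and the knob root is about 3.5 mm off the lug. The dock yaw is about -10.6°. I'll grasp the knob.

```bash
python3 -m crank '[[[8,6,10],0.01,50],[[16,12,30],0.02,50],[[24,18,52],0.025,50],[[30,22,75],0.025,50],[[31.7,22.8,95],0.025,50],[[31.7,22.8,110],0.025,50],[[31.7,22.8,118],0.025,50],[[31.7,22.8,120],0.025,50]]' 40
python3 - <<'E'
from h import *
s=env.read_state();print(s['t'],s['tcp_pos'],s['eef_rot'],s['force'])
ci=cam('wrist');c=ci[0];p,d=env.capture('wrist');cv2.imwrite('pics/w2.png',p[:,:,::-1]);P=cloud(ci,d);Z=P[...,2]
m=(p.max(-1)<70)&(Z>.056)&(Z<.07)&(np.abs(P[...,0]-.648)<.03)&(np.abs(P[...,1]+.003)<.03)
q=P[m];r=cv2.minAreaRect(np.float32(q[:,:2]));print(m.sum(),r,np.percentile(q[:,2],[5,50,98]))
a=np.radians(s['eef_rot'][2]);tx=np.array([np.cos(a),np.sin(a)]);ty=np.array([np.sin(a),-np.cos(a)])
e=np.array(r[0])-s['tcp_pos'][:2];print('off tool',e@tx,e@ty)
E
```

```text
t: 3.48
tcp_pos: [0.6477, -0.0017, 0.1274]
eef_rot: [-179.8, 0.0, 79.6]
force: [-0.6, -0.4, 0.0]
gripper_width: 0.588
gripper_force: 0.0
3.4833 [ 0.64771346 -0.00170096  0.12739017] [-1.79778922e+02  2.16486831e-02  7.95870181e+01] [-0.56307199 -0.39249759  0.00385848]
1761 ((0.6473814249038696, -0.004498884081840515), (0.029501061886548996, 0.02255069650709629), 79.15769958496094) [0.05808704 0.06312884 0.06550224]
off tool -0.0028118570989909444 0.00017913996024822017
```

View pics/w2.png

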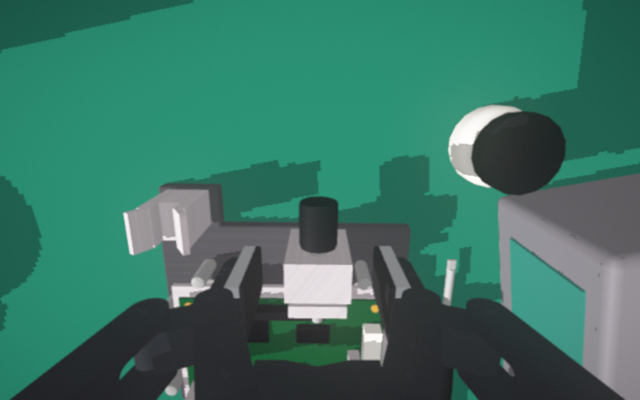

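The knob at (318,225) is centred between the open fingers, 0.2 mm off laterally. Now down and close.

```bash
python3 -m crank '[[[0,0,10],0,50],[[0,0,25],0,50],[[0,0,40],0,50],[[0,0,53],0,50],[[0,0,64],0,50],[[0,0,71],0,50],[[0,0,74],0,50],[[0,0,74],0,50]]' 40
python3 -m crank '[[[0,0,0],0,40],[[0,0,0],0,30],[[0,0,0],0,25],[[0,0,0],0,20],[[0,0,0],0,18],[[0,0,0],0,18],[[0,0,0],0,18],[[0,0,0],0,18]]' 40
python3 -c "
from h import *
s=env.read_state();print(s['tcp_pos'],s['eef_rot'],s['force'],s['gripper_width']*85.4)"
```

```text
t: 4.2
tcp_pos: [0.6483, -0.0018, 0.0547]
eef_rot: [-179.9, 0.0, 79.6]
force: [-0.4, -0.4, -0.1]
gripper_width: 0.586
gripper_force: 0.0
t: 4.87
tcp_pos: [0.6494, -0.0018, 0.0569]
eef_rot: [179.9, -0.0, 79.6]
force: [-1.7, 0.2, 4.4]
gripper_width: 0.262
gripper_force: 38.7
[ 0.64942287 -0.00183197  0.05685632] [ 1.79932362e+02 -1.06146740e-02  7.95731909e+01] [-1.70404623  0.24641738  4.4021826 ] 22.37503062871253
```

Gripped at 22 mm opening, with 4.4 N of downward bias on the pin. I'll raise slightly to relieve it and draw it out gently.

```bash
python3 -m crank '[[[0,0,-0.5],0,18],[[1,0,-1],0,18],[[3,0,-1],0,18],[[6,0,-1],0,18],[[10,0,-1],0,18],[[14,0,-1],0,18],[[18,0,-1],0,18],[[20,0,-1],0,18]]' 50
python3 -m crank '[[[3,0,0],0,18],[[8,0,0],0,18],[[14,0,0],0,18],[[20,0,0],0,18],[[26,0,0],0,18],[[32,0,0],0,18],[[37,0,0],0,18],[[40,0,0],0,18]]'
python3 - <<'E'
from h import *
s=env.read_state();print(s['t'],s['tcp_pos'],s['eef_rot'],s['force'],s['gripper_width']*85.4)
p,d=env.capture('wrist');cv2.imwrite('pics/w3.png',p[:,:,::-1])
E
```

```text
t: 5.53
tcp_pos: [0.6527, 0.0185, 0.0568]
eef_rot: [180.0, -0.0, 79.6]
force: [1.4, -1.6, 2.2]
gripper_width: 0.26
gripper_force: 48.7
t: 6.2
tcp_pos: [0.6594, 0.0583, 0.0564]
eef_rot: [-179.9, -0.0, 79.6]
force: [0.0, -0.3, -0.4]
gripper_width: 0.264
gripper_force: 48.5
6.2 [0.65937431 0.05825042 0.05644724] [-1.79928146e+02 -1.53867199e-02  7.96014499e+01] [ 0.01391508 -0.25387653 -0.37679071] 22.50323001109535
```

View pics/w3.png

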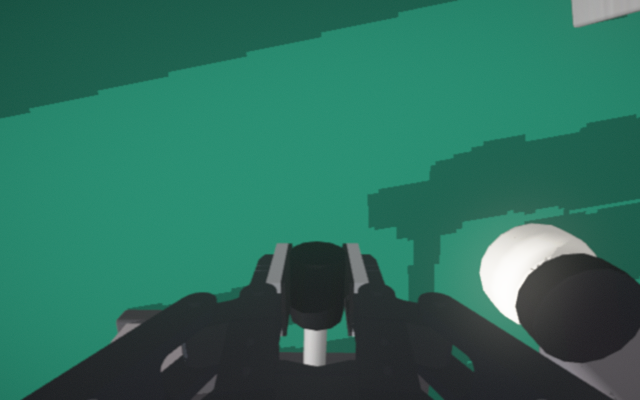

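The pin is drawn: the knob at (317,285) sits between the pads and the shank at (315,345) is free of the lug. I'll lift it and measure how the pin sits in the grip.

```bash
python3 -m crank '[[[0,0,-5],0,18],[[0,0,-12],0,18],[[0,0,-19],0,18],[[0,0,-26],0,18],[[0,0,-31],0,18],[[0,0,-34],0,18],[[0,0,-35],0,18],[[0,0,-35],0,18]]'
python3 - <<'E'
from h import *
s=env.read_state();T=s['tcp_pos'];print(s['t'],T,s['eef_rot'],s['force'])
a=np.radians(s['eef_rot'][2]);tx=np.array([np.cos(a),np.sin(a)]);ty=np.array([np.sin(a),-np.cos(a)])
ci=cam('wrist');p,d=env.capture('wrist');P=cloud(ci,d)-T;Q=np.stack([P[...,:2]@tx,P[...,:2]@ty,P[...,2]],-1)*1000
mx=p.max(-1)
k=(mx<75)&(abs(Q[...,1])<11)&(Q[...,2]>3)&(Q[...,2]<16)&(abs(Q[...,0])<30);q=Q[k]
print('knob',k.sum(),np.percentile(q[:,0],[1,50,99]),np.percentile(q[:,1],[1,50,99]),np.percentile(q[:,2],[50,98]))
r=q[abs(q[:,1])<2];print('knob top slope',np.polyfit(r[:,0],r[:,2],1))
h=(mx>90)&(abs(Q[...,1])<7)&(abs(Q[...,2])<9)&(Q[...,0]<-10)&(Q[...,0]>-80);q=Q[h]
print('shank',h.sum());print(np.percentile(q,[2,50,98],axis=0),np.polyfit(q[:,0],q[:,1],1));r=q[abs(q[:,1]-np.median(q[:,1]))<2];print(np.polyfit(r[:,0],r[:,2],1))
W=np.load('pics/w1.npz');n=np.array([.5533,.0098])-T[:2]
print('notch centre in tool',n@tx,n@ty)
# refine notch walls from w1
P1=cloud((ci[0],W['R'],W['t']),W['d'])-T;Q1=np.stack([P1[...,:2]@tx,P1[...,:2]@ty,P1[...,2]+T[2]],-1)*1000
v,u=np.mgrid[:400,:640];m=(u>205)&(u<285)&(v>115)&(v<165)&(W['d']>0)
b=Q1[m];b=b[b[:,2]>16]
for z0 in range(40,70,3):
    g=b[(b[:,2]>=z0)&(b[:,2]<z0+3)]
    if len(g):print(z0,len(g),np.round(np.percentile(g[:,0],[2,98]),1),np.histogram(g[:,1],bins=np.arange(-124,-74,3))[0])
E
```

```text
t: 6.92
tcp_pos: [0.66, 0.0571, 0.0926]
eef_rot: [180.0, -0.0, 79.6]
force: [-0.2, 0.3, -0.9]
gripper_width: 0.262
gripper_force: 48.5
6.9167 [0.65999599 0.05707578 0.09258659] [ 1.79955072e+02 -7.99957611e-03  7.95646328e+01] [-0.16453284  0.29197431 -0.92692422]
knob 3068 [-17.53055548  -1.76486689  11.45429535] [-9.32033042 -0.30384961  8.8199726 ] [6.35292876 8.1226509 ]
knob top slope [-0.02525017  7.17395287]
shank 793
[[-42.05909744  -6.1333887   -4.07313746]
 [-32.78443476  -1.1781544   -0.34840216]
 [-23.0817025    3.65170959   1.69810321]] [ 0.01282805 -0.74060065]
[0.10172068 3.73296688]
notch centre in tool -0.06581927902222888 -0.09636833723429017
40 128 [-78.5 -52.7] [ 0  0  0  0  0  0  6 28 28 28 14  0  0  0 24  0]
43 261 [-78.2 -52.6] [ 0  0  0  0  2  4 27 59 61 56 47  0  0  1  4  0]
46 29 [-78.1 -52.7] [ 0  0  0  0  1  0 19  1  0  0  0  2  3  3  0  0]
49 21 [-74.  -52.9] [ 0  0  0  0  0  0 19  1  0  0  0  0  0  0  1  0]
52 43 [-78.  -52.7] [ 0  0  0  0  3  1 32  1  0  0  0  6  0  0  0  0]
55 151 [-77.4 -52.8] [ 0  0  0  0  0  9 83  0  0  0  0 31 23  4  1  0]
58 133 [-78.4 -53.6] [ 0  0  0  0  1 69 15  0  0  0  0  0 44  4  0  0]
61 198 [-78.1 -52.9] [ 0  0  0 22 42 53  0  0  0  0  0  0  2 43 14 22]
64 239 [-78.  -52.9] [ 0  0  0 42 75  2  0  0  0  0  0  0  0 21 92  7]
67 4 [-77.3 -59.3] [0 0 0 0 3 0 0 0 0 0 0 0 0 0 1 0]
```

The pin sits level in the grip, with its root 17.8 mm behind the TCP and its axis 0.7 mm off centre. I'll carry it above the notch and re-measure the channel from there.

```bash
python3 -m crank '[[[0,-6,0],0,18],[[0,-20,0],0,18],[[0,-36,0],0,18],[[-6,-53,0],0,18],[[-16,-70,0],0,18],[[-25,-84,0],0,18],[[-31,-93,0],0,18],[[-34,-95.6,0],0,18]]'
python3 -m crank '[[[0,0,0],0,18],[[0,0,0],0,18],[[0,0,0],0,18]]'
cat > n.py <<'E'
from h import *
import sys
s=env.read_state();T=s['tcp_pos'];print(s['t'],T,s['eef_rot'],s['force'])
a=np.radians(s['eef_rot'][2]);tx=np.array([np.cos(a),np.sin(a)]);ty=np.array([np.sin(a),-np.cos(a)])
ci=cam('wrist');p,d=env.capture('wrist');P=cloud(ci,d);Q=np.stack([(P[...,:2]-T[:2])@tx,(P[...,:2]-T[:2])@ty,P[...,2]],-1)*1000
cv2.imwrite(sys.argv[1],p[:,:,::-1])
def edges(m,lo,hi):
    b=Q[m];print('block x',np.percentile(b[:,0],[1,99]))
    for z0 in range(lo,hi,2):
        g=b[(b[:,2]>=z0)&(b[:,2]<z0+2)]
        L=g[g[:,1]<0,1];Rr=g[g[:,1]>0,1]
        print(z0,len(g),np.round(np.percentile(L,[2,50,98]),1) if len(L)>5 else '',np.round(np.percentile(Rr,[2,50,98]),1) if len(Rr)>5 else '')
m=(abs(Q[...,1])<24)&(Q[...,0]<-12)&(Q[...,0]>-50)&(d>0)&(p.max(-1)>90)
edges(m,40,92)
h=m&(Q[...,2]>T[2]*1000-9)&(abs(Q[...,1])<8);q=Q[h];print('shank',h.sum(),np.median(q,axis=0),np.percentile(q[:,1],[1,99]))
E
python3 n.py pics/w4.png
```

```text
t: 7.63
tcp_pos: [0.5577, 0.0408, 0.0913]
eef_rot: [-179.9, 0.0, 79.6]
force: [-0.6, 0.5, -0.2]
gripper_width: 0.269
gripper_force: 48.6
t: 7.88
tcp_pos: [0.5605, 0.0411, 0.0923]
eef_rot: [179.9, -0.0, 79.6]
force: [0.4, -0.2, -0.6]
gripper_width: 0.261
gripper_force: 48.6
7.8833 [0.560473   0.04110973 0.09234982] [ 1.79947254e+02 -1.56583608e-02  7.95680126e+01] [ 0.43910537 -0.24091363 -0.60127417]
block x [-44.5929715  -12.14812023]
40 0  
42 0  
44 0  
46 0  
48 0  
50 0  
52 0  
54 0  
56 0  
58 2  
60 14 [-14.  -13.1 -12.5] 
62 57 [-15.1 -14.4 -13.4] [10.7 11.7 13. ]
64 80 [-15.4 -15.1 -13.9] [12.1 13.6 15.3]
66 17  [13.1 13.5 14.4]
68 0  
70 0  
72 0  
74 0  
76 0  
78 0  
80 0  
82 0  
84 0  
86 11  [ 3.7  3.8 10.6]
88 67 [-6.2 -5.7 -5.1] [3.  3.6 3.9]
90 293 [-5.7 -4.6 -1.6] [0.4 2.3 5.6]
shank 791 [-32.55210044  -1.17331282  92.11898834] [-6.17263303  3.71557719]
```

View pics/w4.png

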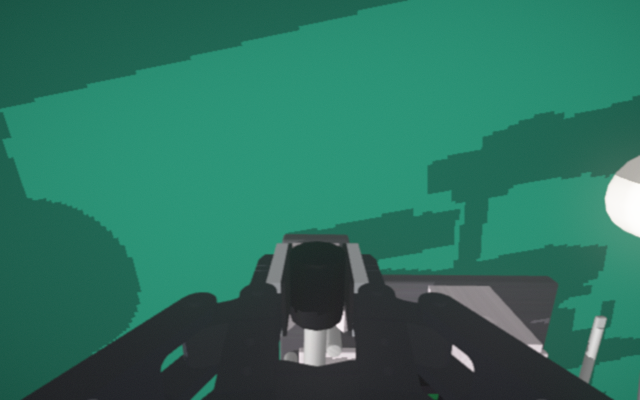

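The lips are at -13.5 and +11.5 mm, so their centre is about -1.2 mm, and the shank is at -1.2 mm: aligned. In the picture the shank at (315,345) lies over the notch. Lowering.

```bash
python3 -m crank '[[[0,0,4],0,18],[[0,0,10],0,18],[[0,0,16],0,18],[[0,0,22],0,18],[[0,0,27],0,18],[[0,0,31],0,18],[[0,0,34],0,18],[[0,0,35],0,18]]'
python3 -m crank '[[[0,0,0.5],0,18],[[0,0,1],0,18],[[0,0,1.5],0,18],[[0,0,2],0,18],[[0,0,2.5],0,18],[[0,0,2.5],0,18]]'
```

```text
t: 8.6
tcp_pos: [0.5594, 0.0412, 0.0564]
eef_rot: [-180.0, -0.0, 79.6]
force: [-0.5, 1.4, 1.2]
gripper_width: 0.262
gripper_force: 48.6
t: 9.1
tcp_pos: [0.56, 0.0411, 0.0548]
eef_rot: [179.9, -0.0, 79.6]
force: [0.4, 2.9, 0.8]
gripper_width: 0.266
gripper_force: 48.6
```

```bash
python3 -m crank '[[[0,0,0.5],0,18],[[0,0,1],0,18],[[0,0,1],0,22],[[0,0,1],0,26],[[0,0,1],0,30],[[0,0,1],0,36],[[0,0,1],0,44],[[0,0,1],0,50]]' 20
python3 -m crank '[[[0,0,0],0,50],[[0,0,-6],0,50],[[0,0,-18],0,50],[[0,0,-36],0,50],[[0,0,-60],0,50],[[0,0,-85],0,50],[[0,0,-105],0,50],[[0,0,-120],0,50]]'
python3 -m crank '[[[-10,0,-20],0,50],[[-10,0,-40],0,50],[[-10,0,-55],0,50],[[-10,0,-65],0,50],[[-10,0,-65],0,50]]'
python3 - <<'E'
from h import *
s=env.read_state();T=s['tcp_pos'];print(s['t'],T,s['eef_rot'],s['force'])
ci=cam('wrist');p,d=env.capture('wrist');np.savez('pics/w5.npz',p=p,d=d,R=ci[1],t=ci[2]);cv2.imwrite('pics/w5.png',p[:,:,::-1])
E
```

```text
t: 9.77
tcp_pos: [0.5595, 0.0408, 0.0534]
eef_rot: [-180.0, 0.0, 79.6]
force: [0.0, -0.3, -0.7]
gripper_width: 0.588
gripper_force: 0.0
t: 10.43
tcp_pos: [0.5608, 0.041, 0.1776]
eef_rot: [179.7, -0.0, 79.6]
force: [0.1, 0.4, 0.9]
gripper_width: 0.581
gripper_force: 0.0
t: 10.85
tcp_pos: [0.5593, 0.0311, 0.2426]
eef_rot: [179.6, -0.0, 79.6]
force: [-0.4, 0.2, -0.0]
gripper_width: 0.582
gripper_force: 0.0
10.85 [0.55926294 0.03112494 0.2426331 ] [ 1.79640879e+02 -4.90175854e-02  7.95737992e+01] [-0.42223502  0.23505896 -0.00386241]
```

View pics/w5.png

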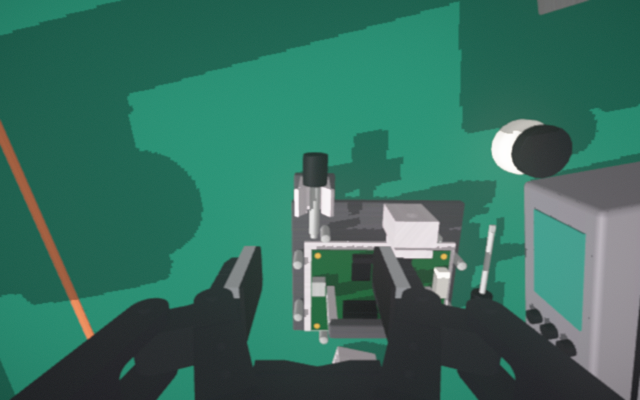

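The knob at (315,170) is outside the block and the shank runs down the channel to (316,225). I'll check the pin's level and measure the handle.

Run:
```python
from h import *
c=env.camera_info('wrist');ex=np.array([np.cos(np.radians(-10.5)),np.sin(np.radians(-10.5))]);ey=np.array([-ex[1],ex[0]])
f=np.load('pics/w5.npz');P=cloud((c,f['R'],f['t']),f['d']);p=f['p'];o=np.array([.5557,.0226])
Q=np.stack([(P[...,:2]-o)@ex,(P[...,:2]-o)@ey,P[...,2]],-1)*1000
k=(abs(Q[...,0])<14)&(Q[...,1]>-3)&(Q[...,1]<45)&(Q[...,2]>46)&(p.max(-1)<70);q=Q[k]
print('knob',k.sum(),np.percentile(q,[1,50,99],axis=0).round(1));r=q[abs(q[:,0]-np.median(q[:,0]))<4];print('top line',np.polyfit(r[:,1],r[:,2],1))
h=(abs(Q[...,0])<5)&(Q[...,1]<-2)&(Q[...,1]>-60)&(Q[...,2]>44)&(p.max(-1)>80);q=Q[h];print('shank',np.percentile(q,[1,50,99],axis=0).round(1),np.polyfit(q[:,1],q[:,2],1),np.polyfit(q[:,1],q[:,0],1))
f=np.load('pics/w1.npz');P=cloud((c,f['R'],f['t']),f['d']);p=f['p'];Z=P[...,2]
v,u=np.mgrid[:400,:640]
h=(u>243)&(u<380)&(v>255)&(v<298)&(Z>.101)&(Z<.115)&(p.max(-1)<110)
for e in (0,1):
    q=P[h];r=cv2.minAreaRect(np.float32(q[:,:2]));print('handle',h.sum(),r,np.percentile(q[:,2],[5,50,95]))
    n,l,st,_=cv2.connectedComponentsWithStats(h.astype(np.uint8));i=1+np.argmax(st[1:,4]);print(st[i]);h=l==i
# plate outline: white-ish rim of carrier z~.035
m=(Z>.031)&(Z<.042)&(u>225)&(u<400)&(v>185)&(v<300);r=cv2.minAreaRect(np.float32(P[m][:,:2]));print('plate',m.sum(),r)
k=np.array([.6478,-.0045]);print('origin from knob: ',k-ey*.1115)
```

```text
knob 5650 [[-1.380e+01  4.500e+00  5.410e+01]
 [-2.000e-01  1.880e+01  3.038e+02]
 [ 1.380e+01  2.970e+01  3.163e+02]]
top line [  3.94149606 194.23240374]
shank [[ -4.5 -52.5  49. ]
 [ -0.4 -26.2  52.4]
 [  4.4  -2.7  54.5]] [7.26659819e-03 5.23981388e+01] [0.00520762 0.10650597]
handle 2050 ((0.6033182740211487, -0.1088143065571785), (0.014815693721175194, 0.10867950320243835), 79.40414428710938) [0.10254843 0.10718216 0.10835205]
[ 250  267  124   21 2050]
handle 2050 ((0.6033182740211487, -0.1088143065571785), (0.014815693721175194, 0.10867950320243835), 79.40414428710938) [0.10254843 0.10718216 0.10835205]
[ 250  267  124   21 2050]
plate 8082 ((0.603888213634491, -0.10797443240880966), (0.13049568235874176, 0.1802876740694046), 80.77790832519531)
origin from knob:  [ 0.62748074 -0.11413292]
```

The parked shank is level (slope 0.007, axis about 48 mm, lateral -0.3 mm). The handle centre is at (0.603,-0.109), 14.8 x 109 mm, at -10.6°. I'll move over it with a quarter turn and re-measure.

```bash
python3 -m crank '[[[-12,6,0],-0.1,50],[[-30,16,0],-0.2,50],[[-50,27,0],-0.3,50],[[-70,38,0],-0.4,50],[[-90,48,0],-0.5,50],[[-108,57,0],-0.6,50],[[-122,64.6,0],-0.7,50],[[-129.6,68.6,0],-0.8,50]]' 60
python3 -m crank '[[[0,0,10],-0.1,50],[[0,0,20],-0.2,50],[[0,0,30],-0.3,50],[[0,0,40],-0.4,50],[[0,0,50],-0.5,50],[[0,0,55],-0.6,50],[[0,0,60],-0.7,50],[[0,0,60],-0.768,50]]'
python3 -m crank '[[[0,0,0],0,50],[[0,0,0],0,50]]'
python3 - <<'E'
from h import *
s=env.read_state();T=s['tcp_pos'];print(s['t'],T,s['eef_rot'],s['joint_positions'])
a=np.radians(s['eef_rot'][2]);tx=np.array([np.cos(a),np.sin(a)]);ty=np.array([np.sin(a),-np.cos(a)])
ci=cam('wrist');p,d=env.capture('wrist');cv2.imwrite('pics/w6.png',p[:,:,::-1]);P=cloud(ci,d);Q=np.stack([(P[...,:2]-T[:2])@tx,(P[...,:2]-T[:2])@ty,P[...,2]],-1)*1000
m=(abs(Q[...,1])<16)&(abs(Q[...,0])<75)&(Q[...,2]>98)&(Q[...,2]<118)&(p.max(-1)<120);q=Q[m]
print('bar',m.sum(),cv2.minAreaRect(np.float32(q[:,:2])),np.percentile(q,[1,50,99],axis=0).round(1))
E
```

```text
t: 11.57
tcp_pos: [0.6014, -0.1102, 0.2365]
eef_rot: [-179.9, -0.1, 125.6]
force: [0.4, -0.0, -0.4]
gripper_width: 0.584
gripper_force: 0.0
t: 12.23
tcp_pos: [0.6001, -0.1082, 0.175]
eef_rot: [180.0, -0.3, 169.7]
force: [-0.1, 1.4, 0.1]
gripper_width: 0.585
gripper_force: 0.0
t: 12.4
tcp_pos: [0.6011, -0.1085, 0.1772]
eef_rot: [180.0, -0.1, 169.3]
force: [0.1, -0.5, 0.3]
gripper_width: 0.585
gripper_force: 0.0
12.4 [ 0.60114527 -0.10845487  0.17715617] [ 1.79991297e+02 -1.30736231e-01  1.69312783e+02] [-1.52601763e+01  5.47204025e+00  1.03516522e+02 -1.84773316e-03
  7.11424516e+01 -9.45723504e+01]
bar 4023 ((-0.5835952758789062, -0.7495040893554688), (111.37075805664062, 13.977991104125977), 0.4482054114341736) [[-54.3  -7.9 105.1]
 [  5.8  -1.  107.4]
 [ 54.    6.  108.9]]
```

View pics/w6.png

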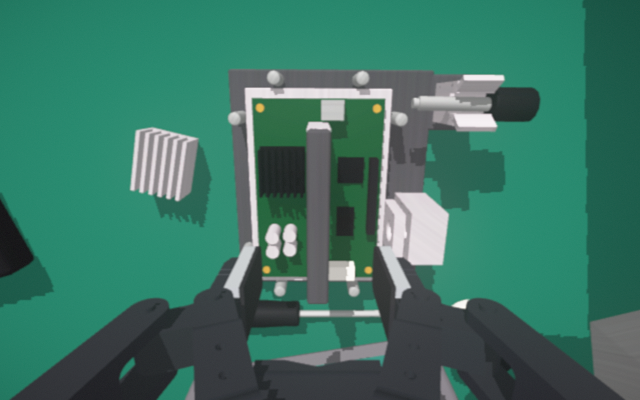

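The bar runs along (318,125)–(318,300) and is centred within 0.8 mm; the pin is parked at (420–540,103). Now down and grip.

```bash
python3 -m crank '[[[0,-0.8,10],0.008,50],[[0,-0.8,25],0.008,50],[[0,-0.8,40],0.008,50],[[0,-0.8,53],0.008,50],[[0,-0.8,64],0.008,50],[[0,-0.8,71],0.008,50],[[0,-0.8,74],0.008,50],[[0,-0.8,74],0.008,50]]' 30
python3 -m crank '[[[0,0,0],0,40],[[0,0,0],0,30],[[0,0,0],0,20],[[0,0,0],0,12],[[0,0,0],0,5],[[0,0,0],0,5],[[0,0,0],0,5],[[0,0,0],0,5]]' 30
python3 -m crank '[[[0,0,0],0,0],[[0,0,0],0,0],[[0,0,0],0,0],[[0,0,0],0,0]]' 100
```

```text
t: 13.12
tcp_pos: [0.6013, -0.1094, 0.1036]
eef_rot: [180.0, -0.1, 168.9]
force: [0.8, 0.4, -0.5]
gripper_width: 0.587
gripper_force: 0.0
t: 13.78
tcp_pos: [0.6023, -0.1093, 0.1055]
eef_rot: [180.0, 0.1, 169.0]
force: [0.9, 2.7, 5.0]
gripper_width: 0.158
gripper_force: 32.3
t: 14.12
tcp_pos: [0.6024, -0.1094, 0.1056]
eef_rot: [180.0, 0.1, 169.0]
force: [0.2, 2.9, 6.0]
gripper_width: 0.14
gripper_force: 98.5
```

```bash
python3 -m crank '[[[0,0,-1],0,0],[[0,0,-2],0,0],[[0,0,-4],0,0],[[0,0,-6],0,0],[[0,0,-8],0,0],[[0,0,-10],0,0],[[0,0,-11],0,0],[[0,0,-12],0,0]]'
python3 - <<'E'
from h import *
s=env.read_state();print(s['t'],s['tcp_pos'],s['force'],s['torque'],s['gripper_width'],s['eef_rot'])
p,d=env.capture('wrist');cv2.imwrite('pics/w7.png',p[:,:,::-1]);P=cloud(cam('wrist'),d);T=s['tcp_pos']
a=np.radians(s['eef_rot'][2]);tx=np.array([np.cos(a),np.sin(a)]);ty=np.array([np.sin(a),-np.cos(a)])
Q=np.stack([(P[...,:2]-T[:2])@tx,(P[...,:2]-T[:2])@ty,P[...,2]],-1)*1000
m=(abs(Q[...,1])<5)&(abs(Q[...,0])<52)&(Q[...,2]>105)&(Q[...,2]<135)&(p.max(-1)<120);q=Q[m];print('bar slope',m.sum(),np.polyfit(q[:,0],q[:,2],1))
g=(p[...,1].astype(int)>p[...,0]+25)&(Q[...,2]>25)&(Q[...,2]<70);q=Q[g];A=np.c_[q[:,:2],np.ones(len(q))]
for _ in range(4):
    x=np.linalg.lstsq(A,q[:,2],rcond=None)[0];r=abs(q[:,2]-A@x)<3;A,q=A[r],q[r]
print('board plane',len(q),x)
E
```

```text
t: 14.78
tcp_pos: [0.6013, -0.1095, 0.1163]
eef_rot: [-180.0, -0.1, 169.0]
force: [0.3, 0.6, -5.6]
gripper_width: 0.139
gripper_force: 97.8
14.7833 [ 0.60131569 -0.10947735  0.11634619] [ 0.26308772  0.62197125 -5.61984357] [-3.44946642e-02 -4.84383271e-05  3.58582258e-03] 0.1389170132084759 [-1.79997224e+02 -5.47173310e-02  1.68950832e+02]
bar slope 5389 [-7.56695506e-04  1.18743102e+02]
board plane 14939 [1.55011316e-03 2.73477920e-03 5.14642869e+01]
```

It carries the full weight (5.6 N) and is level to 0.2°. Continuing the lift.

```bash
python3 -m crank '[[[0,0,-2],0,0],[[0,0,-6],0,0],[[0,0,-12],0,0],[[0,0,-19],0,0],[[0,0,-26],0,0],[[0,0,-33],0,0],[[0,0,-39],0,0],[[0,0,-44],0,0]]'
python3 -m crank '[[[0,0,-6],0,0],[[0,0,-13],0,0],[[0,0,-21],0,0],[[0,0,-29],0,0],[[0,0,-36],0,0],[[0,0,-43],0,0],[[0,0,-49],0,0],[[0,0,-54],0,0]]'
python3 -m crank '[[[0,0,-4],0,0],[[0,0,-7],0,0],[[0,0,-9],0,0],[[0,0,-10],0,0],[[0,0,-10],0,0],[[0,0,-10],0,0],[[0,0,-10],0,0],[[0,0,-10],0,0]]'
python3 -m crank '[[[0,0,0],0,0],[[0,0,0],0,0],[[0,0,0],0,0],[[0,0,0],0,0],[[0,0,0],0,0],[[0,0,0],0,0]]'
python3 - <<'E'
from h import *
s=env.read_state();print(s['t'],s['tcp_pos'],s['force'],s['torque'],s['gripper_width'],s['eef_rot'],np.abs(s['qd']).max())
p,d=env.capture('wrist');cv2.imwrite('pics/w8.png',p[:,:,::-1]);P=cloud(cam('wrist'),d);T=s['tcp_pos']
a=np.radians(s['eef_rot'][2]);tx=np.array([np.cos(a),np.sin(a)]);ty=np.array([np.sin(a),-np.cos(a)])
Q=np.stack([(P[...,:2]-T[:2])@tx,(P[...,:2]-T[:2])@ty,P[...,2]],-1)*1000
g=(p[...,1].astype(int)>p[...,0]+25)&(Q[...,2]>135)&(Q[...,2]<180);q=Q[g];A=np.c_[q[:,:2],np.ones(len(q))]
for _ in range(4):
    x=np.linalg.lstsq(A,q[:,2],rcond=None)[0];r=abs(q[:,2]-A@x)<3;A,q=A[r],q[r]
print('board plane',len(q),x)
E
```

```text
t: 15.5
tcp_pos: [0.602, -0.1096, 0.1619]
eef_rot: [-180.0, 0.1, 169.0]
force: [0.1, -0.0, -4.9]
gripper_width: 0.138
gripper_force: 97.8
t: 16.17
tcp_pos: [0.6018, -0.1095, 0.2155]
eef_rot: [-180.0, 0.0, 169.0]
force: [0.6, 0.5, -5.2]
gripper_width: 0.136
gripper_force: 97.8
t: 16.83
tcp_pos: [0.6015, -0.1094, 0.2241]
eef_rot: [180.0, -0.0, 169.0]
force: [0.1, 0.6, -4.6]
gripper_width: 0.138
gripper_force: 97.8
t: 17.33
tcp_pos: [0.6017, -0.1095, 0.2245]
eef_rot: [-180.0, 0.0, 169.0]
force: [-1.0, 0.2, -4.8]
gripper_width: 0.137
gripper_force: 97.8
17.3333 [ 0.60167204 -0.10946165  0.2245411 ] [-1.04918236  0.21087265 -4.79860713] [-0.05193857 -0.01459851  0.02876842] 0.1373518820076031 [-1.79999402e+02  1.03903032e-03  1.68955467e+02] 0.08537520985849785
board plane 15291 [1.21060798e-03 1.71288315e-03 1.59341641e+02]
```

View pics/w8.png

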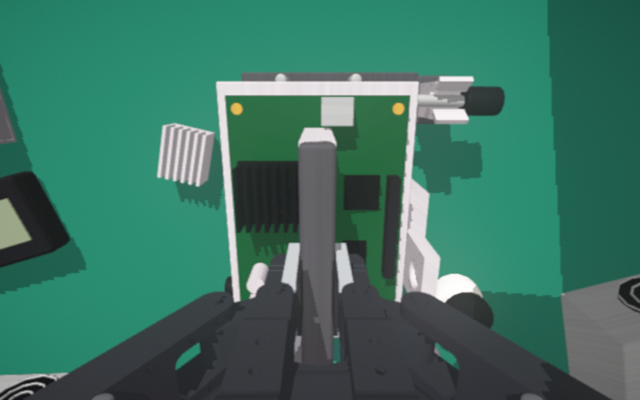

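The carrier hangs level about 119 mm up, with the bar along (318,140–360). The pin is still parked at (420–500,100), the other things are where they were, and everything is steady. Handing in.

```bash
python3 -c "
from bench import env
print(env.sign_off())"
```

```text
the job is handed in; nothing more can be done
None
```

The lock pin is parked in the notch and released, and the carrier is held level and steady by its handle about 12 cm above its seat; I handed the job in at about 17 s of the 56 s allowed, and no verdict came back.

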